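# Open the key cup, then hold the lockbox lid

## Task

I want to move the spare keys from the cup into the lockbox, so I need both open: first lift the lid off the teal cup by its knob and set it down, not dropped, knob up in the middle of the cork mat. Then raise the lockbox lid by its handle to 40 degrees from shut (within 5 degrees either way) and finish while holding it still there, as it falls shut if let go. Leave the cup and everything else on the shelf where it stands.

Things in the scene. Friction and masses are not known exactly. Their poses are not given: they have to be found in the camera images.
- cup: teal ceramic cup, 84 mm across the rim, 95 mm high, standing loose on the shelf, about 0.3 kg, its mouth covered by the cup lid; origin at the centre of its underside, z up
- cup_lid: loose teal ceramic lid on the cup, about 0.09 kg. From its origin (centre of its underside) up its z axis: plug 64 mm across from 0 to 8 mm (loose in the cup's mouth), disc 94 mm across to 14 mm, stem 16 mm across to 22 mm, round knob 26 mm across to 44 mm. Origin 87 mm above the shelf on the cup, 4 mm above it when standing on its plug on the mat
- mat: square cork mat fixed flat on the shelf, 140 x 140 mm, 4 mm thick; origin at the centre of its underside (shelf height). It lies on the other side of the lockbox from the cup
- lockbox: grey painted steel box screwed to the shelf, 160 mm deep (its x) x 180 mm wide (its y), walls 80 mm high; origin at the centre of its underside, x pointing away from the hinge, out through the hasp side. The box stands with its hinge towards the robot, turned up to 0.3 rad either way
- lockbox_lid (a joint): angle of the lockbox lid in rad: 0 shut, growing as the edge farthest from the robot rises; free hinge, no spring or catch: it falls shut if let go at the angles of this job. Flat 6 mm plate, 164 mm from hinge to free edge, 186 mm wide, 0.25 to 0.5 kg
- lid_hinge (a point): middle of the lockbox lid's hinge line, at the top edge of the box wall nearest the robot, 80 mm above the shelf. The hinge line runs along the box's y axis; axes turn with the lid: x from hinge to free edge along the lid, z out of its upper face
- lid_handle (a point): middle of the grip bar of the bow handle on the lockbox lid: round steel bar 10 mm thick, 90 mm long between its two posts, parallel to the hinge line; in the lid's axes 135 mm from the hinge along x and 40 mm along z (34 mm above the lid's upper face); axes as lid_hinge
- brush: wooden hair brush lying bristles up, 215 x 56 x 30 mm; a bystander to leave alone; origin in its underside
- padlock: steel padlock lying flat, 85 x 46 x 20 mm; a bystander to leave alone; origin in its underside
- cream_jar: small round white cream jar, 62 mm across, 50 mm high; a bystander to leave alone; origin in its underside
- spray_can: upright metal spray can, 50 mm across, 150 mm high; a bystander to leave alone; origin in its underside
- glasses_case: black glasses case, 160 x 62 x 44 mm; a bystander to leave alone; origin in its underside
- mug: white mug with a handle, 82 mm across, 90 mm high; a bystander to leave alone; origin in its underside
There are look-alikes about, which are no part of the job. Leave any red or yellow look-alike of the cup_lid alone.

How it is judged:
By the outcome, as a careful person would: the job done as asked, in the order asked, and still so for the second after the job is handed in, while the arm keeps its last pose, push and grip.
It also fails if it takes over 54 s, if anything falls off the work surface, if the arm or the gripper's body presses on something with over 40 N, if the wrist force passes 120 N, or if a joint passes its speed limit or range.

## Robot

A 6-joint arm with a two-finger parallel gripper is mounted at the origin on the work surface. World frame = base frame: x ahead of the robot, y to its left, z up, the work surface at z = 0. Lengths are in m, angles in rad, forces in N, time in s.
With the tool pointing down it reaches from about 0.25 to 0.725 m from the base axis. Payload 4 kg.
Tool frame: the origin (TCP) lies where the fingers leave the gripper's body, on its centre line; the fingertips stand 73 mm ahead of it and the grasp point (between the pads) lies 54 mm ahead of it; z points along the fingers, y is the direction in which the jaws open and shut (so a half turn about z gives the same grasp; the last joint's range is limited). The gripper opens to 85 mm and grips with 20 to 120 N. Pads are 22 mm wide; open, the fingers measure 114 mm over their backs; the gripper's body (76 mm by 85 mm) begins 54 mm behind the grasp point. The pads swing forward as they close: fully open they stand 13 mm farther back than shut.
Start: joints at [1.24, 0.241, 0.005, 1.335, 0, 1.571], TCP at [0.162, 0.473, 0.304] pointing down, gripper open.
Joint ranges: [-2.72, 2.72], [-1.05, 1.87], [-1.09, 1.28], [-1.99, 2.15], [-1.42, 1.44], [-3.14, 3.14]. Speed limits (rad/s): [2.79, 2.79, 3.14, 3.14, 3.14, 3.14].

## Interface

Orientations are given as a unit quaternion [x, y, z, w].
In Python, from bench import status, vision, hand_in gives the robot as it stands.
- The arm moves only by the tool step_arm, never from a script. Its argument "plan" is a list that holds one entry, the list of rows, each a list of 7 numbers: the turn, a rotation vector about the tool's x, y, z in rad, then the shift along the tool's x, y, z in mm, then the finger opening in mm, from 0 to 85.4. A call has 1 to 20 rows; each row is the pose to reach, as a shift and turn from the pose commanded when the call began, along the tool's axes at that moment; what a row does not reach only later rows make up. A row lasts 1/8 s, in which the tool goes at most 62.5 mm and 10.7 degrees, less where a joint would pass 70% of its speed; a pose out of reach is approached as far as the arm can. A call with a gripper value outside its range is refused whole. The fingers move at their own pace and stop on an object; the grip force is fixed at half the most. Time passes only in rows, so rows that repeat a pose let the fingers close. It gives the time, the measured TCP pose, the force and the opening at its end, in the units of the state.
- status.sense(): the state, without advancing time (a new reading comes with each control period).
- vision.snapshot(name): name is "side" or "top" or "wrist"; returns a dict with "color" (480x640x3 uint8, red, green, blue), "depth" (480x640 float32, m along the optical axis (not along the pixel's ray), 0 where there is no reading), "mtx" (3x3 intrinsics, pixels), "distortion" ([k1, k2, p1, p2, k3] as OpenCV has them; the pictures are not rectified), "position" and "rotation" of the camera in the world. Camera axes: x right, y down, z forward; pixel columns grow to the right and rows downward; lengths in m; the calibration is good to about 2 mm. A picture is of the moment at which its call begins.
- hand_in(): hands the job in, once; it reports no verdict.
Trained networks look in a picture, given as the dict that the camera call returned (one of the last four; its "shot" number tells which), for a name from the list of things; names that differ only in an ending like _2 or _b are one class to them, and where a whole thing is asked for, a point or a joint stands for the part that bears it (a point fixed in the world has none). Each returns a list of dicts, best first, with "p" (0 to 1); they miss things now and then, are a little off and sometimes report something else, mostly with a low value. They report only what shows in the picture. A call takes as long as a camera call. They do not tell look-alikes from the thing itself.
- vision.find_in(query, picture): "box" ([centre column, centre row, width, height] as shares, 0 to 1, of the picture: columns of its width, rows of its height, round what is visible of it).
- vision.silhouettes(query, picture): "region" (480x640 bool, what is visible of it) and "box" ([centre column, centre row, width, height] as shares, 0 to 1, of the picture: columns of its width, rows of its height, round what is visible of it).
- vision.place_of(query, picture): "position" ([row, column] as shares, 0 to 1, of the picture: columns of its width, rows of its height: a listed point, or the origin of a listed thing).
The state is a dict: "time": time; "joint_pos": joint angles; "dq": joint speeds; "joint_efforts": joint torques, N m; "position": TCP position; "eef_rot": TCP orientation; "contact_force": force on the tool from outside, world axes, zero at the start; "ft_torque": the same for the moment, N m; "finger_gap": finger opening in m.
Only numpy, scipy, OpenCV 4.12 (cv2) and the standard library are available. Lean on these libraries where they do the work, as an engineer would, in place of code of your own. Each camera call takes 0.05 s, during which the arm holds its last target. There are 200 camera calls.

## Working session

There is one attempt and no reset: what is moved stays moved. The work goes in short steps, Python scripts to look and compute and a tool call to move; the robot and the scene stay as the last step left them, time stands still between calls to the robot, and variables do not carry over. Pictures are saved under pics/ and viewed, about 8 in all and at most 12, crops included, and the job is handed in when it is done.

Besides the shell and the picture viewer there is one more tool, called after "Call:" in YAML: its name, and indented under it one key for each argument. step_arm: Moves the arm, as the interface text tells. Its arguments: {"type":"object","properties":{"plan":{"type":"array","items":{"type":"array","items":{"type":"array","items":{"type":"number"}}}}},"required":["plan"]}

```bash
ls; mkdir -p pics; cat > h.py <<'E'
import numpy as np, cv2
from scipy.spatial.transform import Rotation as R
from bench import status, vision, hand_in
def rot(s):
    r=np.array(s["rotation"],float); return R.from_quat(r).as_matrix() if r.size==4 else r.reshape(3,3)
def ray(s,u,v):
    p=cv2.undistortPoints(np.array([[[u,v]]],float),np.array(s["mtx"]),np.array(s["distortion"]))[0,0]
    return np.array([p[0],p[1],1.])
def at_depth(s,u,v,d): return rot(s)@(ray(s,u,v)*d)+np.array(s["position"])
def at_z(s,u,v,z):
    d=rot(s)@ray(s,u,v); o=np.array(s["position"]); return o+d*(z-o[2])/d[2]
def cloud(s,mask):
    v,u=np.nonzero(mask&(s["depth"]>0)); d=s["depth"][v,u]
    p=cv2.undistortPoints(np.stack([u,v],1).astype(float)[:,None],np.array(s["mtx"]),np.array(s["distortion"]))[:,0]
    return (rot(s)@(np.c_[p,np.ones(len(p))]*d[:,None]).T).T+np.array(s["position"])
def save(s,n): cv2.imwrite(f"pics/{n}.png",s["color"][:,:,::-1])
E
python3 - <<'E'
from h import *
for n in("top","side"):
    s=vision.snapshot(n); save(s,n+"1"); print(n,s["position"],np.round(rot(s),3).tolist())
    for q in("cup","cup_lid","mat","lockbox","lid_hinge","lid_handle"):
        for r in vision.place_of(q,s)[:3]:
            v,u=r["position"][0]*480,r["position"][1]*640
            z={"cup":0,"cup_lid":.087,"mat":0,"lockbox":0,"lid_hinge":.08,"lid_handle":.12}[q]
            print(q,round(r["p"],2),round(u),round(v),at_z(s,u,v,z).round(3))
print(status.sense())
E
```

```text
pics
top [0.45897738 0.01180028 1.40566316] [[-0.028, -0.998, 0.053], [-1.0, 0.028, -0.0], [-0.001, -0.053, -0.999]]
cup 0.67 213 216 [0.612 0.337 0.   ]
cup_lid 0.91 259 214 [0.605 0.185 0.087]
cup_lid 0.82 286 312 [0.326 0.115 0.087]
cup_lid 0.79 168 201 [0.648 0.447 0.087]
mat 0.64 425 258 [ 0.468 -0.296  0.   ]
lockbox 0.82 315 250 [0.499 0.031 0.   ]
lid_handle 0.93 309 230 [0.553 0.045 0.12 ]
side [ 0.04685732 -0.52578869  0.95823095] [[0.728, -0.51, 0.457], [-0.685, -0.56, 0.467], [0.018, -0.653, -0.757]]
cup 0.58 217 221 [0.468 0.281 0.   ]
cup_lid 0.84 203 283 [0.295 0.074 0.087]
cup_lid 0.72 279 213 [0.565 0.123 0.087]
cup_lid 0.6 213 198 [0.471 0.281 0.087]
mat 0.78 372 363 [ 0.469 -0.295 -0.   ]
mat 0.36 248 185 [0.623 0.339 0.   ]
lockbox 0.88 288 267 [0.509 0.028 0.   ]
lid_hinge 0.91 261 264 [0.428 0.032 0.08 ]
lid_handle 0.75 303 227 [0.557 0.025 0.12 ]
{'time': 0.7, 'joint_pos': array([1.24000441e+00, 2.40586614e-01, 4.98537923e-03, 1.33519444e+00,
       1.24969036e-05, 1.57079333e+00]), 'dq': array([-5.56171281e-04, -3.67020277e-04,  7.68896631e-04,  1.32743095e-03,
        1.17757970e-05,  1.61158988e-03]), 'joint_efforts': array([-4.00598901e-04, -3.72079289e+01,  2.52641845e+01,  1.06308573e-03,
       -1.93405854e-04,  4.40539679e-06]), 'position': array([0.16239159, 0.4728886 , 0.30390756]), 'eef_rot': array([ 1.64641420e-01,  9.86353488e-01,  1.35124956e-06, -6.10935051e-06]), 'contact_force': array([-0.56078493, -0.30090095,  0.31429325]), 'ft_torque': array([-0.02874585, -0.04854369,  0.01903366]), 'finger_gap': 0.08470594175758926}
```

View pics/top1.png

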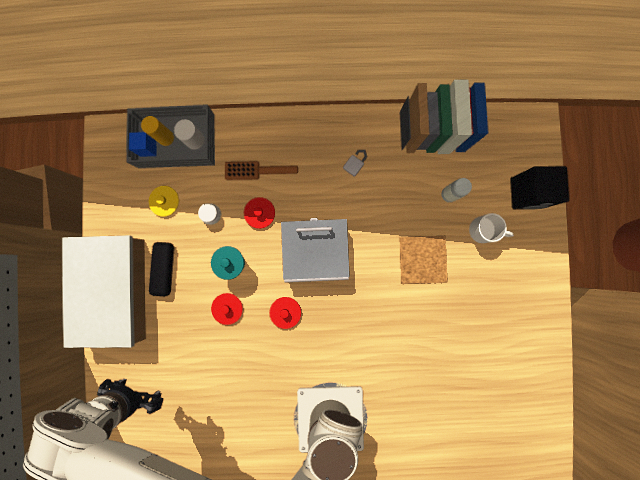

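View pics/side1.png

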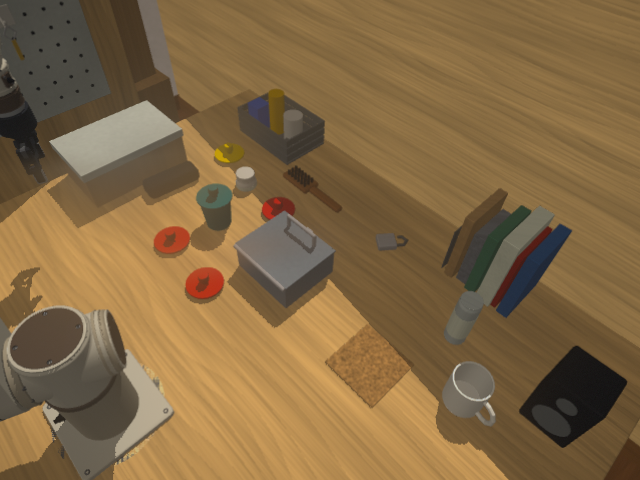

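Top view: the teal lid is at (228,263), the lockbox at (315,250) with its handle at (316,233), and the mat at (424,259). There are red lids on both sides and a yellow one farther back. Next I measure with depth.

```bash
python3 - <<'E'
from h import *
T=vision.snapshot("top"); S=vision.snapshot("side")
for n,s in(("top",T),("side",S)):
    hsv=cv2.cvtColor(s["color"],cv2.COLOR_RGB2HSV)
    teal=(hsv[...,0]>80)&(hsv[...,0]<98)&(hsv[...,1]>110)
    m=teal.copy(); 
    c=cloud(s,m); c=c[(c[:,0]>.38)&(c[:,0]<.56)&(c[:,1]>.2)&(c[:,1]<.36)]
    print(n,len(c),"zmax",np.percentile(c[:,2],[50,95,99]).round(4))
    k=c[c[:,2]>.118]; d=c[(c[:,2]>.093)&(c[:,2]<.108)]
    print(" knob",k.mean(0).round(4),len(k)," disc mid",((d.max(0)+d.min(0))/2).round(4),(d.max(0)-d.min(0)).round(3), np.median(d,0).round(4))
    a=cloud(s,np.ones((480,640),bool))
    b=a[(a[:,0]>.38)&(a[:,0]<.65)&(a[:,1]>-.1)&(a[:,1]<.16)]
    l=b[(b[:,2]>.076)&(b[:,2]<.096)]; r=cv2.minAreaRect(l[:,:2].astype(np.float32)); print(" lid rect",r,np.median(l[:,2]))
    h=b[(b[:,2]>.112)&(b[:,2]<.14)]; 
    if len(h)>5:
        r=cv2.minAreaRect(h[:,:2].astype(np.float32)); print(" bar",len(h),r,np.median(h[:,2]))
    q=vision.silhouettes("mat",s)
    for x in q[:1]:
        c=cloud(s,x["region"]); print(" mat",x["p"],cv2.minAreaRect(c[:,:2].astype(np.float32)),np.median(c[:,2]))
    for x in vision.silhouettes("lid_handle",s)[:1]: print(" sil",x["p"],x["region"].sum())
E
```

```text
top 842 zmax [0.1017 0.1298 0.1328]
 knob [0.4701 0.2753 0.1299] 67  disc mid [0.4683 0.2761 0.1009] [0.089 0.09  0.014] [0.4692 0.2739 0.1013]
 lid rect ((0.499053418636322, 0.03134762495756149), (0.17366573214530945, 0.18630661070346832), 0.7718788385391235) 0.0857925335869616
 bar 130 ((0.5551230907440186, 0.032538313418626785), (0.01004074141383171, 0.09581269323825836), 0.8699145317077637) 0.12318609780208178
 mat 0.66 ((0.7640357613563538, -0.098501056432724), (0.045888446271419525, 0.08019083738327026), 51.21139144897461) 0.018614234471055813
 sil 0.98 3806Traceback (most recent call last):
  File "<stdin>", line 7, in <module>
  File "h.py", line 14, in cloud
    p=cv2.undistortPoints(np.stack([u,v],1).astype(float)[:,None],np.array(s["mtx"]),np.array(s["distortion"]))[:,0]
      ~~~~~~~~~~~~~~~~~~~^^^^^^^^^^^^^^^^^^^^^^^^^^^^^^^^^^^^^^^^^^^^^^^^^^^^^^^^^^^^^^^^^^^^^^^^^^^^^^^^^^^^^^
cv2.error: OpenCV(4.12.0) /io/opencv/modules/calib3d/src/undistort.dispatch.cpp:347: error: (-215:Assertion failed) CV_IS_MAT(_src) && CV_IS_MAT(_dst) && (_src->rows == 1 || _src->cols == 1) && (_dst->rows == 1 || _dst->cols == 1) && _src->cols + _src->rows - 1 == _dst->rows + _dst->cols - 1 && (CV_MAT_TYPE(_src->type) == CV_32FC2 || CV_MAT_TYPE(_src->type) == CV_64FC2) && (CV_MAT_TYPE(_dst->type) == CV_32FC2 || CV_MAT_TYPE(_dst->type) == CV_64FC2) in function 'cvUndistortPointsInternal'
```

Call:
step_arm:
  plan:
    - [[0,0,0.124,-35.5,-8.6,0.4,85],[0,0,0.248,-71,-17.2,0.8,85],[0,0,0.372,-106.5,-25.8,1.2,85],[0,0,0.496,-142,-34.4,1.6,85],[0,0,0.62,-177.5,-43,2,85],[0,0,0.744,-213,-51.6,2.4,85],[0,0,0.868,-248.5,-60.2,2.8,85],[0,0,0.992,-284,-68.8,3.2,85],[0,0,1.116,-319.5,-77.4,3.6,85],[0,0,1.24,-355,-86,4,85],[0,0,1.24,-355,-86,4,85],[0,0,1.24,-355,-86,4,85]]

```text
time: 2.4
position: [0.4699, 0.2763, 0.2997]
eef_rot: [0.707, 0.707, -0.0, -0.0]
contact_force: [-1.0, 0.4, -1.2]
finger_gap: 0.0849
```

```bash
python3 - <<'E'
from h import *
x=status.sense(); print(x["time"],x["position"],R.from_quat(x["eef_rot"]).as_matrix().round(4).tolist(),x["joint_pos"].round(3))
W=vision.snapshot("wrist"); save(W,"w1"); print(W["position"],rot(W).round(3).tolist())
hsv=cv2.cvtColor(W["color"],cv2.COLOR_RGB2HSV)
m=(hsv[...,0]>80)&(hsv[...,0]<98)&(hsv[...,1]>110)
if m.any():
    c=cloud(W,m); c=c[(abs(c[:,0]-.47)<.08)&(abs(c[:,1]-.2755)<.08)]
    k=c[c[:,2]>.118]; d=c[(c[:,2]>.093)&(c[:,2]<.108)]
    print("knob",len(k),k.mean(0) if len(k) else 0, k.max(0),k.min(0)); print("disc",(d.max(0)+d.min(0))/2,d.max(0)-d.min(0),np.median(d,0))
T=vision.snapshot("top"); hsv=cv2.cvtColor(T["color"],cv2.COLOR_RGB2HSV)
a=cloud(T,np.ones((480,640),bool)); h=a[(abs(a[:,0]-.555)<.03)&(abs(a[:,1]-.032)<.06)&(a[:,2]>.114)&(a[:,2]<.14)]
print("bar mean",h.mean(0),"slope dx/dy",np.polyfit(h[:,1],h[:,0],1)[0],h.max(0),h.min(0))
# mat by texture colour
sub=np.zeros((480,640),bool); sub[225:295,390:460]=1
m=sub&(hsv[...,1]>100)&(hsv[...,2]<235)
lab=cv2.cvtColor(T["color"],cv2.COLOR_RGB2LAB).astype(int)
print(T["color"][258,424],T["color"][258,380])
c=a.reshape(-1,3) if len(a)==480*640 else None
g=cv2.cvtColor(T["color"],cv2.COLOR_RGB2GRAY); print(g[258,388:460].tolist()); print(g[225:295,424].tolist())
E
```

```text
2.4 [0.46987223 0.2762692  0.29970345] [[-0.0006, 1.0, -0.0009], [1.0, 0.0006, -0.0], [-0.0, -0.0009, -1.0]] [0.531 0.333 0.12  1.359 0.    2.102]
[0.46968627 0.35171533 0.37110409] [[1.0, 0.001, -0.001], [0.0, -0.954, -0.3], [-0.001, 0.3, -0.954]]
knob 3787 [0.46593083 0.28201708 0.23963845] [0.54372741 0.29511044 0.32194139] [0.39484579 0.26291225 0.11800459]
disc [0.47167885 0.27539422 0.10231899] [0.09259068 0.09308044 0.00579263] [0.47158958 0.28109133 0.10272713]
bar mean [0.55486577 0.03204274 0.12327114] slope dx/dy -0.014845662603496328 [0.5601597  0.08058755 0.13022479] [ 0.54951763 -0.01534679  0.11685943]
[197 140  74] [241 200 123]
[205, 207, 203, 205, 208, 206, 206, 207, 208, 209, 211, 201, 113, 148, 126, 133, 143, 132, 149, 167, 174, 176, 160, 159, 165, 161, 156, 139, 132, 140, 153, 155, 155, 150, 147, 151, 150, 147, 156, 167, 154, 164, 174, 157, 134, 141, 156, 163, 176, 173, 156, 154, 164, 163, 155, 160, 157, 154, 150, 208, 204, 205, 202, 202, 203, 201, 201, 200, 200, 201, 199, 201]
[113, 113, 112, 105, 111, 108, 120, 119, 119, 113, 105, 79, 163, 150, 134, 134, 139, 144, 149, 157, 165, 162, 170, 177, 171, 151, 134, 149, 151, 148, 149, 151, 142, 150, 151, 147, 162, 161, 159, 168, 149, 130, 136, 139, 162, 148, 139, 142, 151, 144, 144, 136, 140, 163, 168, 144, 121, 119, 106, 202, 210, 210, 206, 212, 214, 218, 225, 221, 216, 216]
```

View pics/w1.png

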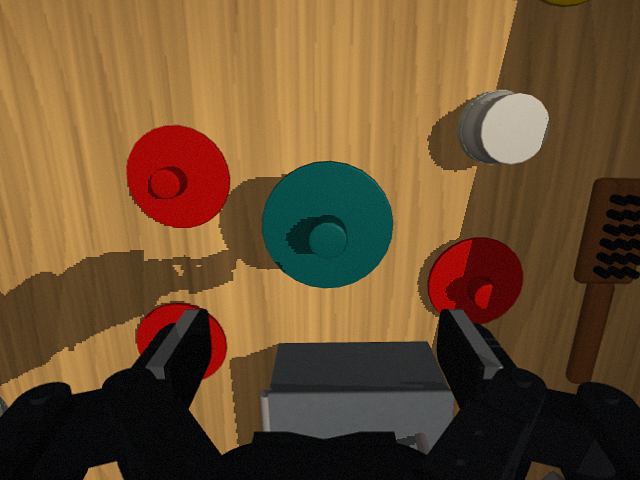

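Wrist view: the teal lid is centred at (328,225) with its knob at (328,240), nearly under the grasp axis. The red lids are clear to the sides. I descend and grip.

Call:
step_arm:
  plan:
    - [[0,0,0,-0.4,0.3,30,60],[0,0,0,-0.8,0.8,60,60],[0,0,0,-0.8,0.8,90,55],[0,0,0,-0.8,0.8,110,50],[0,0,0,-0.8,0.8,122,50],[0,0,0,-0.8,0.8,122,50],[0,0,0,-0.8,0.8,122,40],[0,0,0,-0.8,0.8,122,34],[0,0,0,-0.8,0.8,122,30],[0,0,0,-0.8,0.8,122,26],[0,0,0,-0.8,0.8,122,15],[0,0,0,-0.8,0.8,122,10],[0,0,0,-0.8,0.8,122,10],[0,0,0,-0.8,0.8,122,10]]

```text
time: 4.25
position: [0.4715, 0.2756, 0.1786]
eef_rot: [0.707, 0.707, 0.001, 0.0]
contact_force: [-0.5, -0.6, 5.3]
finger_gap: 0.0245
```

```bash
python3 - <<'E'
from h import *
x=status.sense(); print(x["position"],x["contact_force"],x["finger_gap"])
T=vision.snapshot("top"); print("mat",at_z(T,423,259.8,.004))
S=vision.snapshot("side"); cv2.imwrite("pics/s2.png",cv2.resize(S["color"][130:290,120:360,::-1],None,fx=3,fy=3))
hsv=cv2.cvtColor(S["color"],cv2.COLOR_RGB2HSV)
# mat corners from side picture: cork colour
g=S["color"][320:410,320:420].astype(np.float32)
m=(hsv[...,1]>120)&(hsv[...,0]>5)&(hsv[...,0]<18); q=np.zeros_like(m); q[315:410,320:416]=1; m&=q
n,l,st,ce=cv2.connectedComponentsWithStats(cv2.morphologyEx(m.astype(np.uint8),cv2.MORPH_CLOSE,np.ones((3,3))))
i=1+st[1:,4].argmax(); p=np.argwhere(l==i)[:,::-1]; w=np.array([at_z(S,*u,.004)[:2] for u in p.astype(float)])
print(st[i],cv2.minAreaRect(w.astype(np.float32)))
E
```

```text
[0.47147236 0.27558146 0.17857228] [-0.50617629 -0.63658459  5.28483554] 0.02453079932419045
mat [ 0.46187496 -0.28997101  0.004     ]
[ 320  315   96   95 8869] ((0.47468262910842896, -0.2879849076271057), (0.2225598394870758, 0.22952039539813995), 47.15024948120117)
```

View pics/s2.png

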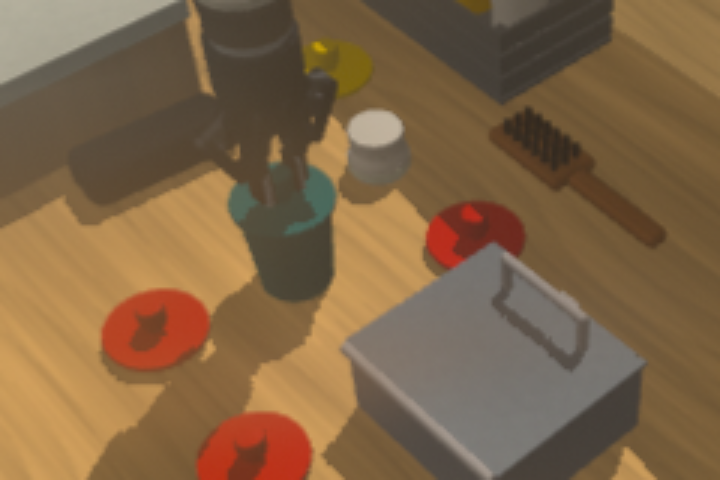

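Side view: the fingers hold the knob, the cup stands upright, and the gap is 24.5 mm. I lift straight up.

Call:
step_arm:
  plan:
    - [[0,0,0,0,0,-5,10],[0,0,0,0,0,-12,10],[0,0,0,0,0,-22,10],[0,0,0,0,0,-40,10],[0,0,0,0,0,-65,10],[0,0,0,0,0,-95,10],[0,0,0,0,0,-120,10],[0,0,0,0,0,-130,10],[0,0,0,0,0,-130,10]]

```text
time: 5.48
position: [0.4712, 0.2756, 0.3084]
eef_rot: [0.707, 0.707, 0.001, 0.0]
contact_force: [0.2, -0.5, -1.2]
finger_gap: 0.0246
```

```bash
python3 - <<'E'
from h import *
x=status.sense(); print(x["position"],x["contact_force"],x["finger_gap"],x["joint_pos"].round(2))
S=vision.snapshot("side"); cv2.imwrite("pics/s3.png",cv2.resize(S["color"][100:300,100:400,::-1],None,fx=2,fy=2))
E
```

```text
[0.47117688 0.27555386 0.30841271] [ 0.17426151 -0.46510176 -1.2387791 ] 0.0246161921627185 [0.53 0.33 0.14 1.38 0.   2.1 ]
```

View pics/s3.png

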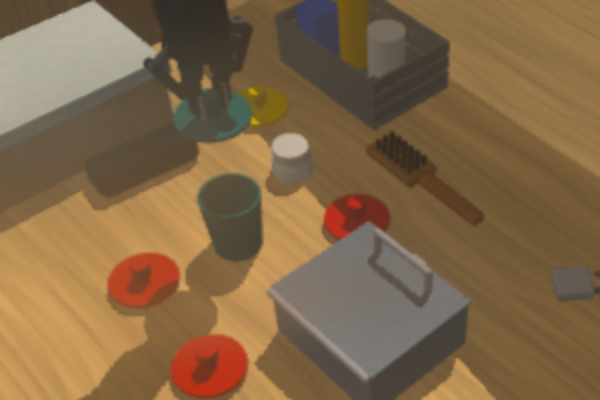

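Side view: the teal lid is lifted level and the cup stands undisturbed. I carry the lid past the mat so the wrist camera can see the mat unobstructed.

Call:
step_arm:
  plan:
    - [[0,0,0,-10,0,0,10],[0,0,0,-35,0,0,10],[0,0,0,-75,0,0,10],[0,0,0,-120,0,0,10],[0,0,0,-165,0,0,10],[0,0,0,-210,0,0,10],[0,0,0,-255,-1,0,10],[0,0,0,-300,-2,0,10],[0,0,0,-345,-3,0,10],[0,0,0,-390,-4,0,10],[0,0,0,-435,-5,0,10],[0,0,0,-480,-5,0,10],[0,0,0,-525,-5,0,10],[0,0,0,-570,-5,0,10],[0,0,0,-605,-5,0,10],[0,0,0,-630,-5,0,10],[0,0,0,-643,-5,0,10],[0,0,0,-645,-5,0,10],[0,0,0,-645,-5,0,10],[0,0,0,-645,-5,0,10]]

```text
time: 8.02
position: [0.4662, -0.3686, 0.3081]
eef_rot: [0.707, 0.708, 0.0, -0.0]
contact_force: [-0.5, 0.3, -0.7]
finger_gap: 0.0241
```

```bash
python3 - <<'E'
from h import *
x=status.sense(); print(x["time"],x["position"],x["contact_force"],x["finger_gap"],x["joint_pos"].round(2))
W=vision.snapshot("wrist"); save(W,"w2"); print(W["position"])
for q in vision.place_of("mat",W)[:2]+[]: print(q, at_z(W,q["position"][1]*640,q["position"][0]*480,0))
for q in vision.silhouettes("mat",W)[:2]:
    p=np.argwhere(q["region"])[:,::-1].astype(float); w=np.array([at_z(W,*u,.004)[:2] for u in p[::5]]); print(q["p"],len(p),cv2.minAreaRect(w.astype(np.float32)),w.min(0),w.max(0))
hsv=cv2.cvtColor(W["color"],cv2.COLOR_RGB2HSV)
c=cloud(W,(hsv[...,0]>80)&(hsv[...,0]<98)&(hsv[...,1]>110)); d=c[(c[:,2]>.19)&(c[:,2]<.25)]; print("lid",len(d),(d.max(0)+d.min(0))/2,d.max(0)-d.min(0))
E
```

```text
8.025 [ 0.46620087 -0.3685837   0.30810904] [-0.47860793  0.34749497 -0.72515731] 0.024051112798307524 [-0.67  0.43  0.29  1.43  0.    0.9 ]
[ 0.46587807 -0.29317712  0.37950486]
{'position': [0.2387, 0.4986], 'p': 0.72} [ 0.46138451 -0.29293205  0.        ]
0.84 24744 ((0.46557316184043884, -0.2923431396484375), (0.14082853496074677, 0.139918714761734), 0.06140074133872986) [ 0.39517022 -0.36235196] [ 0.53592078 -0.22231249]
0.23 9594 ((0.7253196239471436, -0.40479934215545654), (0.07562252879142761, 0.18544791638851166), 61.48139190673828) [ 0.63680992 -0.47112997] [ 0.79656319 -0.35507606]
lid 23712 [ 0.46597838 -0.36847563  0.23897598] [0.09224929 0.09274243 0.02203034]
```

View pics/w2.png

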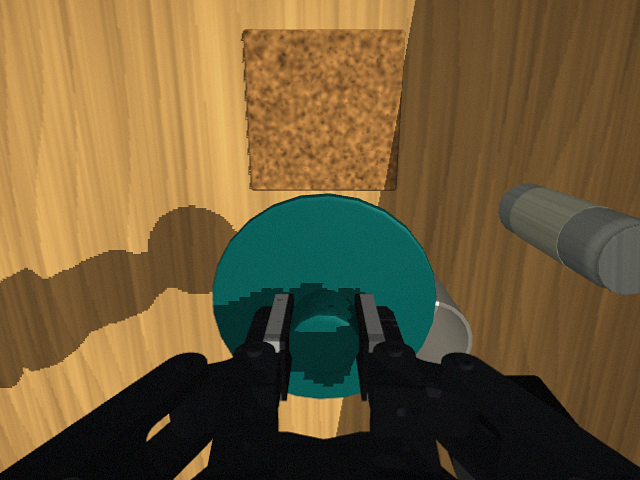

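Wrist view: the mat is fully visible, at cols 243–405 and rows 28–190, and fits 140.8 x 139.9 mm centred at (0.4656, -0.2923). The lid hangs level at (328,295), centred on the TCP. I move over the mat and go down to a few mm above it.

Call:
step_arm:
  plan:
    - [[0,0,0,10,0,0,10],[0,0,0,35,0,10,10],[0,0,0,60,0,30,10],[0,0,0,73,0,60,10],[0,0,0,76,0,95,10],[0,0,0,76,0,130,10],[0,0,0,76,0,160,10],[0,0,0,76,0,185,10],[0,0,0,76,0,200,10],[0,0,0,76,0,205,10],[0,0,0,76,0,207,10],[0,0,0,76,0,207,10]]

```text
time: 9.68
position: [0.4665, -0.2938, 0.1017]
eef_rot: [0.707, 0.707, 0.0, 0.001]
contact_force: [-0.3, 0.1, -0.3]
finger_gap: 0.0243
```

Call:
step_arm:
  plan:
    - [[0,0,0,0,0,1,10],[0,0,0,0,0,2,10],[0,0,0,0,0,3,10],[0,0,0,0,0,4,10],[0,0,0,0,0,4,10]]

```text
time: 10.3
position: [0.4659, -0.2935, 0.0968]
eef_rot: [0.707, 0.707, -0.0, -0.0]
contact_force: [-0.4, -0.6, -0.4]
finger_gap: 0.0244
```

Call:
step_arm:
  plan:
    - [[0,0,0,0,0,0.5,10],[0,0,0,0,0,1,10],[0,0,0,0,0,1.5,10],[0,0,0,0,0,1.5,10]]

```text
time: 10.8
position: [0.466, -0.2935, 0.0954]
eef_rot: [0.707, 0.707, 0.0, -0.0]
contact_force: [0.2, -0.3, 0.6]
finger_gap: 0.0242
```

Call:
step_arm:
  plan:
    - [[0,0,0,0,0,0.5,10],[0,0,0,0,0,1,10],[0,0,0,0,0,1,10]]

```text
time: 11.18
position: [0.466, -0.2936, 0.0952]
eef_rot: [0.707, 0.707, 0.0, 0.0]
contact_force: [-1.5, 2.1, 5.3]
finger_gap: 0.0244
```

The force reads 5 N up, so the lid is in contact with the mat. I release gently and retreat upward.

Call:
step_arm:
  plan:
    - [[0,0,0,0,0,-0.5,28],[0,0,0,0,0,-0.5,34],[0,0,0,0,0,-0.5,42],[0,0,0,0,0,-0.5,50],[0,0,0,0,0,-0.5,50],[0,0,0,0,0,-10,50],[0,0,0,0,0,-30,50],[0,0,0,0,0,-60,50],[0,0,0,0,0,-100,50],[0,0,0,0,0,-140,50],[0,0,0,0,0,-180,50],[0,0,0,0,0,-210,50],[0,0,0,0,0,-210,50]]

```text
time: 12.8
position: [0.4671, -0.2942, 0.3081]
eef_rot: [0.707, 0.707, 0.001, 0.003]
contact_force: [0.6, -0.2, -1.3]
finger_gap: 0.05
```

```bash
python3 - <<'E'
from h import *
x=status.sense(); print(x["time"],x["position"],x["contact_force"],x["finger_gap"])
W=vision.snapshot("wrist"); save(W,"w3")
hsv=cv2.cvtColor(W["color"],cv2.COLOR_RGB2HSV)
c=cloud(W,(hsv[...,0]>80)&(hsv[...,0]<98)&(hsv[...,1]>110)); d=c[(c[:,2]>-.01)&(c[:,2]<.03)]; print("lid",len(d),(d.max(0)+d.min(0))/2,d.max(0)-d.min(0),np.median(d[:,2]))
E
```

```text
12.8 [ 0.46706428 -0.29421406  0.30807082] [ 0.57030034 -0.18516336 -1.26308059] 0.04999582444992715
lid 6918 [ 0.53155527 -0.41010806  0.02314867] [0.22463054 0.32534116 0.0136119 ] 0.01936414059475633
```

View pics/w3.png

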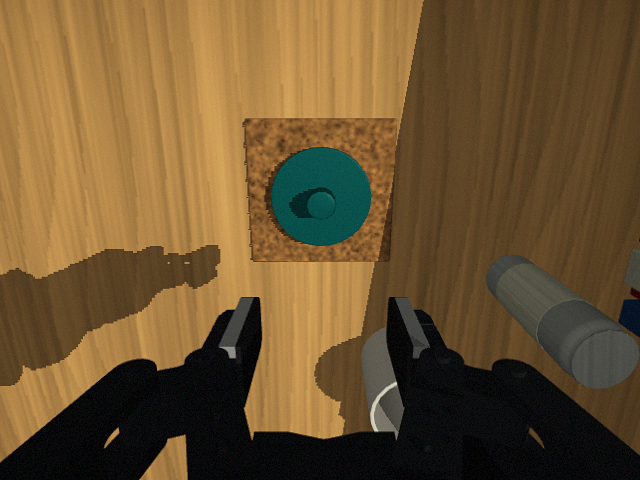

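Wrist view: the lid sits knob up at (321,196), centred on the mat (cols 247–394, rows 118–262), with its disc top at the expected ~18 mm. I move above the handle.

Call:
step_arm:
  plan:
    - [[0,0,0,8,2,0,50],[0,0,-0.005,35,10,0,50],[0,0,-0.01,75,20,0,50],[0,0,-0.015,120,32,0,50],[0,0,-0.015,165,44,0,50],[0,0,-0.015,210,56,0,50],[0,0,-0.015,255,68,0,50],[0,0,-0.015,290,78,0,50],[0,0,-0.015,315,85,0,50],[0,0,-0.015,325,88,0,50],[0,0,-0.015,326,88,0,50],[0,0,-0.015,326,88,0,50],[0,0,-0.015,326,88,0,50]]

```text
time: 14.48
position: [0.5538, 0.0315, 0.3044]
eef_rot: [0.702, 0.712, -0.0, 0.0]
contact_force: [0.1, -0.8, -0.7]
finger_gap: 0.0502
```

```bash
python3 - <<'E'
from h import *
x=status.sense(); M=R.from_quat(x["eef_rot"]).as_matrix(); print(x["time"],x["position"],M.round(4).tolist())
W=vision.snapshot("wrist"); save(W,"w4")
a=cloud(W,np.ones((480,640),bool)); 
h=a[(abs(a[:,0]-.555)<.03)&(abs(a[:,1]-.032)<.06)&(a[:,2]>.113)&(a[:,2]<.135)]
print("bar",len(h),h.mean(0),np.polyfit(h[:,1],h[:,0],1)[0],h.min(0),h.max(0))
l=a[(a[:,2]>.078)&(a[:,2]<.094)&(abs(a[:,0]-.5)<.1)&(abs(a[:,1]-.03)<.12)]; print("lid",cv2.minAreaRect(l[:,:2].astype(np.float32)),np.median(l[:,2]))
for n in("lid_hinge","lid_handle"):
  for q in vision.place_of(n,W)[:1]: print(n,q["p"],at_z(W,q["position"][1]*640,q["position"][0]*480,.08 if n=="lid_hinge" else .12))
E
```

```text
14.475 [0.55384601 0.03147929 0.30441836] [[-0.0135, 0.9999, -0.0001], [0.9999, 0.0135, -0.0002], [-0.0002, -0.0001, -1.0]]
bar 2113 [0.5563462  0.03448686 0.12516917] -0.015791716087281027 [ 0.55103673 -0.01843216  0.11339958] [0.56200557 0.08020176 0.1288205 ]
lid ((0.5004503726959229, 0.02959556132555008), (0.17406059801578522, 0.18614189326763153), 0.7818394303321838) 0.08738557605614067
lid_hinge 0.75 [0.4222271  0.02698554 0.08      ]
lid_handle 0.63 [0.55582387 0.03040197 0.12      ]
```

Call:
step_arm:
  plan:
    - [[0,0,-0.002,0,1,20,50],[0,0,-0.002,0,2,50,50],[0,0,-0.002,0,2,80,45],[0,0,-0.002,0,2,110,40],[0,0,-0.002,0,2,125,35],[0,0,-0.002,0,2,130,30],[0,0,-0.002,0,2,130,30],[0,0,-0.002,0,2,130,22],[0,0,-0.002,0,2,130,16],[0,0,-0.002,0,2,130,10],[0,0,-0.002,0,2,130,0],[0,0,-0.002,0,2,130,0],[0,0,-0.002,0,2,130,0],[0,0,-0.002,0,2,130,0]]

```text
time: 16.38
position: [0.5569, 0.0325, 0.1753]
eef_rot: [0.701, 0.713, 0.001, 0.001]
contact_force: [2.1, -0.5, 5.8]
finger_gap: 0.0078
```

```bash
python3 - <<'E'
from h import *
x=status.sense(); print(x["time"],x["position"],x["contact_force"],x["ft_torque"],x["finger_gap"],x["joint_pos"].round(3))
# arc rows in tool axes: tool y = +x box, tool z = down; rotation about tool x by sign*th ; hinge relative to TCP
p=x["position"]; hx=.420-p[0]; hz=.080-p[2]
M=R.from_quat(x["eef_rot"]).as_matrix(); 
ax=np.array([0.0148,-1,0]); ax/=np.linalg.norm(ax)   # raises far edge
H=np.array([.4205,.031,.080])
for d in range(4,45,4):
    Q=R.from_rotvec(ax*np.radians(d)); np_=H+Q.apply(p-H)
    print(d,(M.T@(ax*np.radians(d))).round(3),(M.T@(np_-p)*1000).round(1),np_.round(3))
E
```

```text
16.375 [0.55689374 0.03253201 0.17529406] [ 2.1242571  -0.48946965  5.79962843] [ 0.0017361  -0.42839954 -0.03689566] 0.007801434305579346 [ 0.058  0.438 -0.06   1.071 -0.     1.612]
4 [-0.07 -0.   -0.  ] [ 0.  -7.  -9.3] [0.55  0.032 0.185]
8 [-0.14 -0.   -0.  ] [  0.  -14.5 -18.1] [0.542 0.032 0.193]
12 [-0.209 -0.    -0.   ] [  0.1 -22.7 -26.3] [0.534 0.032 0.202]
16 [-0.279 -0.001 -0.   ] [  0.1 -31.5 -34. ] [0.525 0.032 0.209]
20 [-0.349 -0.001 -0.   ] [  0.1 -40.7 -41. ] [0.516 0.032 0.216]
24 [-0.419 -0.001 -0.   ] [  0.1 -50.4 -47.4] [0.506 0.032 0.223]
28 [-0.489 -0.001 -0.   ] [  0.1 -60.6 -53. ] [0.496 0.032 0.228]
32 [-0.559 -0.001 -0.   ] [  0.2 -71.1 -58. ] [0.486 0.031 0.233]
36 [-0.628 -0.001 -0.   ] [  0.2 -81.9 -62.2] [0.475 0.031 0.237]
40 [-0.698 -0.002 -0.   ] [  0.2 -93.  -65.6] [0.464 0.031 0.241]
44 [-0.768 -0.002 -0.   ] [   0.2 -104.3  -68.3] [0.452 0.031 0.243]
```

The bar is gripped: the gap is 7.8 mm for a 10 mm bar, the same ~2 mm pad give as on the knob. I raise the lid along its arc in two stages.

Call:
step_arm:
  plan:
    - [[-0.018,0,0,0,-1.7,-2.3,0],[-0.035,0,0,0,-3.5,-4.7,0],[-0.07,0,0,0,-7,-9.3,0],[-0.105,0,0,0,-10.7,-13.7,0],[-0.14,0,0,0,-14.5,-18.1,0],[-0.175,0,0,0,-18.6,-22.2,0],[-0.209,0,0,0,-22.7,-26.3,0],[-0.244,0,0,0,-27.1,-30.2,0],[-0.279,0,0,0,-31.5,-34,0],[-0.314,0,0,0,-36,-37.6,0],[-0.349,0,0,0,-40.7,-41,0],[-0.349,0,0,0,-40.7,-41,0]]

```text
time: 17.88
position: [0.5157, 0.0319, 0.2163]
eef_rot: [0.69, 0.702, 0.125, 0.123]
contact_force: [4.6, -0.6, 1.2]
finger_gap: 0.0079
```

```bash
python3 - <<'E'
from h import *
x=status.sense(); p=x["position"]; print(x["time"],p,x["contact_force"],x["ft_torque"],x["finger_gap"],x["joint_pos"].round(3))
M=R.from_quat(x["eef_rot"]).as_matrix(); print("tilt",np.degrees(np.arcsin(-M[0,2])), M.round(3).tolist())
g=p+M[:,2]*.054; print("angle from grasp pt",np.degrees(np.arctan2(g[2]-.08,g[0]-.4205)-np.arctan2(.04,.135)))
E
```

```text
17.875 [0.51565569 0.03187954 0.21629631] [ 4.63509166 -0.62580186  1.16708005] [ 0.03996938 -0.66428019 -0.00898548] 0.007886416621645792 [ 0.07   0.135 -0.426  0.659 -0.018  1.62 ]
tilt -20.1737300314517 [[-0.017, 0.938, 0.345], [1.0, 0.016, 0.006], [0.0, 0.345, -0.939]]
angle from grasp pt 20.454474228396098
```

Call:
step_arm:
  plan:
    - [[-0.018,0,0,0,-1.7,-2.3,0],[-0.035,0,0,0,-3.5,-4.7,0],[-0.07,0,0,0,-7,-9.3,0],[-0.105,0,0,0,-10.7,-13.7,0],[-0.14,0,0,0,-14.5,-18.1,0],[-0.175,0,0,0,-18.6,-22.2,0],[-0.209,0,0,0,-22.7,-26.3,0],[-0.244,0,0,0,-27.1,-30.2,0],[-0.279,0,0,0,-31.5,-34,0],[-0.314,0,0,0,-36,-37.6,0],[-0.34,0,0,0,-39.6,-40.2,0],[-0.346,0,0,0,-40.3,-40.7,0],[-0.346,0,0,0,-40.3,-40.7,0],[-0.346,0,0,0,-40.3,-40.7,0]]

```text
time: 19.62
position: [0.4639, 0.031, 0.2401]
eef_rot: [0.659, 0.67, 0.243, 0.239]
contact_force: [3.8, 1.5, 3.0]
finger_gap: 0.0078
```

```bash
python3 - <<'E'
from h import *
x=status.sense(); p=x["position"]; print(x["time"],p,x["contact_force"],x["ft_torque"],x["finger_gap"],x["joint_pos"].round(3),x["dq"].round(4))
M=R.from_quat(x["eef_rot"]).as_matrix(); print("tilt",np.degrees(np.arcsin(-M[0,2])))
g=p+M[:,2]*.054; print("angle from grasp pt",np.degrees(np.arctan2(g[2]-.08,g[0]-.4205)-np.arctan2(.04,.135)))
S=vision.snapshot("side"); save(S,"s5"); T=vision.snapshot("top")
H=np.array([.4205,.031,.083])
for s in(S,T):
    a=cloud(s,np.ones((480,640),bool))-H; X=a@np.array([1,.0148,0]); Y=a[:,1]-.0148*a[:,0]; Z=a[:,2]
    for y0,y1 in((-.09,-.065),(.065,.09)):
        k=(Y>y0)&(Y<y1)&(X>.02)&(X<.135)&(Z>.01)&(Z<.16)&(abs(np.degrees(np.arctan2(Z,X))-40)<12)
        if k.sum()>20: sl=np.polyfit(X[k],Z[k],1); print(k.sum(),"lid angle",np.degrees(np.arctan(sl[0])),sl[1])
hsv=cv2.cvtColor(T["color"],cv2.COLOR_RGB2HSV); c=cloud(T,(hsv[...,0]>80)&(hsv[...,0]<98)&(hsv[...,1]>100))
d=c[(abs(c[:,0]-.466)<.08)&(abs(c[:,1]+.293)<.08)]; print("lid on mat",(d.max(0)+d.min(0))/2,d.max(0)-d.min(0),np.median(d[:,2]))
E
```

```text
19.625 [0.46393401 0.03104861 0.24013349] [3.75272903 1.51668318 3.04609288] [ 0.21453252 -0.38555816  0.18450515] 0.007784242138289866 [ 0.09  -0.124 -0.787  0.213 -0.046  1.627] [-0.0008  0.0032 -0.0003 -0.0008 -0.0012 -0.0004]
tilt -39.82862524646851
angle from grasp pt 40.17189567797347
588 lid angle 40.10986690541533 0.003764345116588819
64 lid angle 39.375716475331124 0.004327089805239737
356 lid angle 40.08995445720107 0.0049107902233641075
365 lid angle 40.141855953759 0.004782791141168723
lid on mat [ 0.46404341 -0.29192132  0.02863149] [0.08939473 0.0888786  0.05153053] 0.018132216409725954
```

View pics/s5.png

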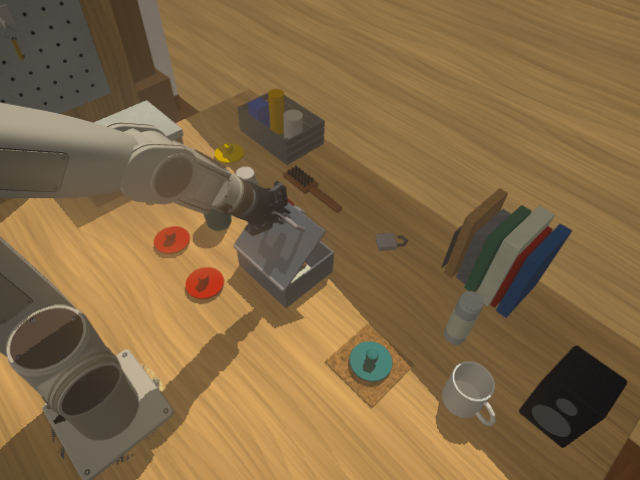

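Side view: the lockbox lid is held open at (285,240), the teal lid is knob up on the mat at (371,361), and the bystanders I can see are where they were. The lid angle measures 40.1°, and the arm is still. I hand in.

```bash
python3 -c "
from bench import hand_in
print(hand_in())"
```

```text
the job is handed in; nothing more can be done
None
```

The teal cup lid is on the cork mat, knob up, and the lockbox lid is being held open at about 40°. I handed the job in at about 20 s; the hand-in gave no verdict.

- **Cup lid:** I lifted it straight off by the knob, lowered it until it touched the mat, and only then released it. In the last pictures it sits within about 2 mm of the mat's centre, with its disc top at 18 mm as expected.
- **Lockbox lid:** I raised it by the handle along its arc. The arm's position gives 40.2°. Three of the four depth fits give 40.1°, and the fourth, on few points, gives 39.4°. The grip was firm on the bar, the wrist force was about 5 N and the arm was at rest.
- **Cup and bystanders:** The cup stood upright and undisturbed after the lift, and nothing else looked moved in the last side view. I judged that by eye rather than measuring it. The arm partly hid the cup, the cream jar and one red lid, and fully hid the glasses case.
- **Disagreement:** My first estimates of the mat's position differed by about 6 mm. A close wrist view settled it by fitting a 141 x 140 mm square, and I placed the lid by that.

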